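# Set the angle of a tilted cutting bed and lay the rule against its fence

## Robot

A 6-joint arm with a two-finger parallel gripper is mounted at the origin on the work surface. World frame = base frame: x ahead of the robot, y to its left, z up, the work surface at z = 0. Lengths are in m, angles in degrees, forces in N, time in s.
With the tool pointing down it reaches from about 0.375 to 0.9 m from the base axis. Payload 3.1 kg.
Tool frame: the origin (TCP) lies at the very end of the fingers, on their centre line; the grasp point (between the pads) lies behind it (bot.grip_depth is the z of the grasp point in the tool frame, in m); z points along the fingers, y is the direction in which the jaws open and shut (so a half turn about z gives the same grasp; the last joint's range is limited). The gripper opens to 87 mm and grips with 3 to 60 N. Pads are 19 mm wide; open, the fingers measure 117 mm over their backs; the gripper's body (75 mm by 190 mm) begins 51 mm behind the grasp point.
Start: joints at [64.028, 30.224, 82.088, -0, 67.689, -10.227], TCP at [0.17, 0.602, 0.223] pointing down, gripper open.
Joint ranges: [-176.69, 176.69], [-43.24, 126.21], [12.49, 139.97], [-82, 262], [0, 151.66], [-163.58, 163.58]. Speed limits (degrees/s): [159.86, 159.86, 180, 180, 180, 180].

## Interface

Orientations are given as a 3x3 rotation matrix whose columns are the frame's x, y, z axes.
In Python, from rig import bot, vision gives the robot as it stands. The module is installed in compiled form; this text tells all that it offers.
- The arm moves only by the shell command python3 -m jog 'ROWS'. ROWS is JSON, a list of rows, each a list of 3 entries, a list of its own where there are three numbers: the shift along the tool's x, y, z in mm, then the turn, a rotation vector about the tool's x, y, z in degrees, then the closure, from 0 (fully open) to 1 (shut). In form: [[[dx, dy, dz], [wx, wy, wz], fingers], ...]. A call has 1 to 12 rows; each row is the pose to reach, as a shift and turn from the pose commanded when the call began, along the tool's axes at that moment; what a row does not reach only later rows make up. A row lasts 1/12 s, in which the tool goes at most 41.7 mm and 7.16 degrees, less where a joint would pass 70% of its speed; a pose out of reach is approached as far as the arm can. A call with a gripper value outside its range is refused whole. The fingers move at their own pace and stop on an object; the grip force is fixed at half the most. Time passes only in rows, so rows that repeat a pose let the fingers close. It gives the time, the measured TCP pose, the force and the opening at its end, in the units of the state.
- bot.read_state(): the state, without advancing time (a new reading comes with each control period).
- vision.capture(name): name is "side" or "top"; returns the picture (384x512x3 uint8, red, green, blue); there is no depth.
- vision.camera_info(name): a dict with "intrinsics" (3x3 intrinsics, pixels), "camera_from_world" (4x4, takes a point from world to camera coordinates). Camera axes: x right, y up, looking along -z (the intrinsics and any distortion apply to the point x, -y, -z); pixel columns grow to the right and rows downward; lengths in m; the calibration is good to about 2 mm. A picture is of the moment at which its call begins. camera_info takes no time and is no camera call.
- bot.hand_in(): hands the job in, once; it reports no verdict.
The state is a dict: "time_s": time; "joint_positions": joint angles; "qvel": joint speeds; "tau": joint torques, N m; "position": TCP position; "tcp_rot": TCP orientation; "force": force on the tool from outside, world axes, zero at the start; "moment": the same for the moment, N m; "opening": opening from 0.0 (shut) to 1.0 (fully open).
Only numpy, scipy, OpenCV 4.12 (cv2) and the standard library are available. Lean on these libraries where they do the work, as an engineer would, in place of code of your own. Each camera call takes 0.05 s, during which the arm holds its last target. There are 200 camera calls.

## Task

Set the tilted cutting stand up for an angled cut: turn the round green bed by its wooden fence until the yellow pointer at the fence's end points straight at the red marker on the rim, and let go of it. Then take the steel rule from the table and lay it flat on the bed on the uphill side of the fence, its plain long edge (the one away from the blue ridge) flush against the fence and about centred on it. Leave the bed at the marker, do not shift the marker, and leave the other things on the table where they are.

Things in the scene. Friction and masses are not known exactly. Their poses are not given: they have to be found in the camera images.
- stand: cutting stand fixed to the table: grey base plate 200 x 180 x 14 mm, steel post, and an aluminium disc (236 mm diameter) leaning 30 degrees to the stand's front (its -x side, roughly towards the robot); it carries the bed. Origin: centre of the base's underside; z up. The middle of the bed's top lies 125 mm straight above it.
- bed_top (a point): centre of the green bed's top (220 mm disc, turns about it, stiff, 0.2 N m, stays put; needs 0.4 to 1.5 rad clockwise from above). z: turning axis, out of the bed, leaning 30 degrees to the stand's front. y: along the wooden fence to the pointer. x: square off the fence, to the side that is uphill when set. Fence: centred here, 150 mm long (y), 14 mm thick (x -7 to +7), 25 mm high.
- pointer_tip (a point): tip of the yellow pointer (14 mm wide, 8 mm high) that continues the fence: on the bed 102 mm from its axis along y, 6 mm above the bed. Turns with the bed.
- marker_face (a point): where the pointer tip belongs: 102 mm from the bed's axis, 6 mm above the bed, just inside the red marker (block 16 mm wide, 20 mm high, 114 to 136 mm from the axis, on the left part of the rim seen from the robot). It does not turn with the bed. y points outward from the axis through the marker, z along the bed's axis.
- rule: steel rule lying flat, 160 mm long (y), 60 wide (x), 6 thick, 0.2 kg. On it a blue gripping ridge 12 mm wide, 90 long (y), centred at x = +12 mm, top 32 mm above the underside. Origin: centre of the plate's underside; z up. The plain edge, with a black stripe along it, is at x = -30 mm.
- rule_edge_left (a point): point on the rule's plain edge, on its underside, at x = -30, y = +75 mm of the rule
- rule_edge_right (a point): point on the rule's plain edge, on its underside, at x = -30, y = -75 mm of the rule
- cup: white paper cup, 80 mm across, 100 mm high, bystander. Origin: centre of underside.
- mug: white ceramic mug with a handle, 80 mm across, 95 mm high, bystander. Origin: centre of underside.
- glue: white glue bottle with an orange cap, 60 mm across, 150 mm high, bystander. Origin: centre of underside.
- tape: roll of yellow tape lying flat, 96 mm across, 30 mm high, bystander. Origin: centre of underside.
- knife: black craft knife lying flat, 145 mm long (x), 20 mm wide, bystander. Origin: about its middle, on the underside.
- tree: model tree: cardboard cap 72 mm across on a stick with a round wooden foot, 130 mm high, bystander. Origin: centre of underside.
Things that resemble listed ones, but are neither listed nor needed, are in the scene too. Of the things that look like the rule, the smallest one is meant.

How it is judged:
By the outcome, as a careful person would: the job done as asked, in the order asked, and still so for the second after the job is handed in, with the robot touching nothing.
It also fails if it takes over 64 s, if anything falls off the work surface, if the arm or the gripper's body presses on something with over 40 N, if the wrist force passes 120 N, or if a joint passes its speed limit or range.

## Working session

There is one attempt and no reset: what is moved stays moved. The work goes in short steps, Python scripts to look and compute and a shell command to move; the robot and the scene stay as the last step left them, time stands still between calls to the robot, and variables do not carry over. Pictures are saved under pics/ and viewed, about 8 in all and at most 12, crops included, and the job is handed in when it is done.

```bash
ls; mkdir -p pics
python3 - <<'E'
from rig import bot, vision
import cv2
s=bot.read_state(); print(s['time_s'],s['position'],s['tcp_rot'],s['opening'],bot.grip_depth)
for n in('side','top'):
    im=vision.capture(n); cv2.imwrite(f'pics/{n}0.png',im[:,:,::-1]); cv2.imwrite(f'pics/{n}0b.png',cv2.resize(im[:,:,::-1],(768,576),interpolation=cv2.INTER_CUBIC))
    i=vision.camera_info(n); print(n,{k:(v.tolist() if hasattr(v,'tolist') else v) for k,v in i.items()})
E
```

```text
pics
0.0 [0.16926702 0.60090158 0.22158042] [[-9.62488005e-01  2.71322734e-01 -9.02040469e-04]
 [ 2.71324016e-01  9.62486126e-01 -1.93308239e-03]
 [ 3.43712238e-04 -2.10531386e-03 -9.99997725e-01]] 0.9990439177455193 -0.0187
side {'intrinsics': [[394.24269071818526, 0.0, 255.15427524243083], [0.0, 394.24269071818526, 190.9833480030825], [0.0, 0.0, 1.0]], 'camera_from_world': [[0.6952855850762518, -0.7187317628207152, -0.0016150225390935806, -0.34448334869031394], [0.47264254118571947, 0.45552904150355755, 0.754388706575301, -0.33550176255110603], [-0.5414674352596655, -0.5252789215830743, 0.6564259829514996, -1.0134554212701672], [0.0, 0.0, 0.0, 1.0]]}
top {'intrinsics': [[430.4675621897011, 0.0, 257.30496043184047], [0.0, 430.4675621897011, 195.00471749677868], [0.0, 0.0, 1.0]], 'camera_from_world': [[0.09743518951260842, -0.9952414832824574, 0.0008796581018579421, -0.0026851637338117327], [0.974981881118135, 0.09562911140194033, 0.20066241437752616, -0.5130166318406709], [-0.19979167984674645, -0.018693929662041583, 0.9796600541299035, -1.2584503513445437], [0.0, 0.0, 0.0, 1.0]]}
```

View pics/top0b.png

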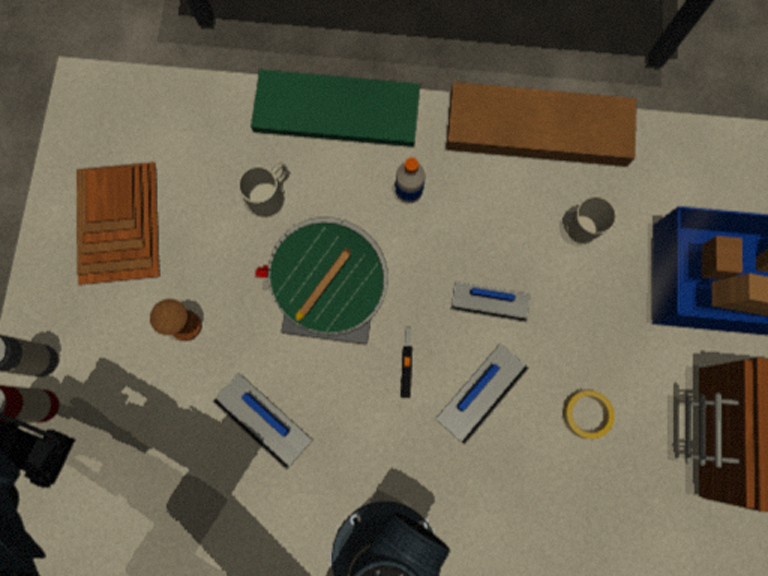

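View pics/side0b.png

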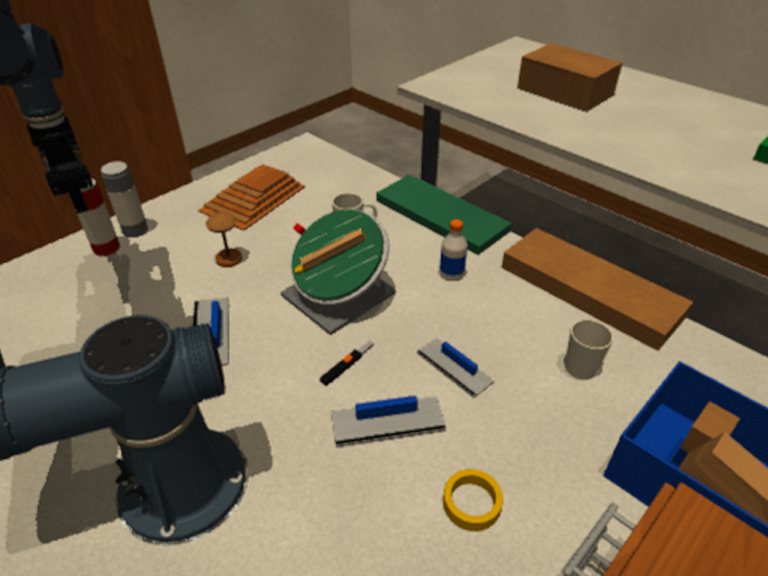

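The top view (zoomed ×1.5 px) shows three rule-like things: A (490,300), B (482,392) and C (263,420). A looks smallest. The bed is at (328,276), the red marker at (262,271) and the yellow tip at (300,317). Next I measure them.

```bash
cat > h.py <<'E'
import numpy as np, cv2
from rig import bot, vision
I={n:vision.camera_info(n) for n in('side','top')}
def ray(n,p):
    K=np.array(I[n]['intrinsics']);T=np.array(I[n]['camera_from_world'])
    d=np.linalg.solve(K,[p[0],p[1],1.]);d=np.array([d[0],-d[1],-d[2]])
    R=T[:3,:3];return -R.T@T[:3,3],R.T@d
def onz(n,p,z):
    c,d=ray(n,p);return c+d*(z-c[2])/d[2]
def onplane(n,p,p0,nn):
    c,d=ray(n,p);return c+d*((p0-c)@nn)/(d@nn)
def tri(pt,ps):
    A=[];b=[]
    for n,p in(('top',pt),('side',ps)):
        c,d=ray(n,p);d=d/np.linalg.norm(d);M=np.eye(3)-np.outer(d,d);A.append(M);b.append(M@c)
    x,r,_,_=np.linalg.lstsq(np.vstack(A),np.hstack(b),rcond=None);return x,np.sqrt(r)*1000
def proj(n,X):
    K=np.array(I[n]['intrinsics']);T=np.array(I[n]['camera_from_world'])
    q=T[:3,:3]@X+T[:3,3];q=K@np.array([q[0],-q[1],-q[2]]);return q[:2]/q[2]
def mask(im,col,roi):
    h=cv2.cvtColor(im,cv2.COLOR_RGB2HSV)
    lo,hi={'red':((0,170,80),(6,255,255)),'green':((60,90,25),(95,255,255)),'yellow':((22,170,110),(34,255,255)),'wood':((8,80,70),(21,255,255)),'blue':((105,130,40),(125,255,255))}[col]
    m=cv2.inRange(h,lo,hi)
    if col=='red': m|=cv2.inRange(h,(174,170,80),(180,255,255))
    z=np.zeros_like(m);x0,y0,x1,y1=roi;z[y0:y1,x0:x1]=m[y0:y1,x0:x1];return z
def blob(m):
    c,_=cv2.findContours(m,cv2.RETR_EXTERNAL,cv2.CHAIN_APPROX_NONE);return max(c,key=cv2.contourArea)[:,0,:] if c else None
E
python3 - <<'E'
from h import *
np.set_printoptions(precision=4,suppress=True)
T=cv2.imread('pics/top0.png')[:,:,::-1];S=cv2.imread('pics/side0.png')[:,:,::-1]
rt=(165,135,265,235);rs=(180,130,270,225)
for c in('green','red','yellow','wood'):
    o=[]
    for n,im,r in(('t',T,rt),('s',S,rs)):
        m=mask(im,c,r); ys,xs=np.nonzero(m); p=np.c_[xs,ys]
        if c=='green':
            e=cv2.fitEllipse(cv2.convexHull(blob(m)));print(e);o.append(e[0])
        else:
            print(c,n,len(p),p.min(0),p.max(0),p.mean(0)); o.append(p.mean(0))
            if c!='red': print(cv2.minAreaRect(blob(m)), cv2.boxPoints(cv2.minAreaRect(blob(m))).tolist())
    print(c,tri(*o))
# base corners
for p in((283,332),(367,343)): print('base top',onz('top',np.array(p)/1.5,.014))
for p in((283,293),(333,328),(393,290)): print('base side',onz('side',np.array(p)/1.5,.014))
for nm,roi in(('A',(295,180,360,220)),('B',(285,220,360,300)),('C',(140,245,215,315))):
    h=cv2.cvtColor(T,cv2.COLOR_RGB2HSV);
    mb=mask(T,'blue',roi);r=cv2.minAreaRect(blob(mb));print(nm,'ridge',r[0],r[1],r[2],onz('top',r[0],.032), 'len',max(r[1])*1.23/430)
t=lambda im,b:cv2.resize(im[b[1]:b[3],b[0]:b[2],::-1],(380,290),interpolation=cv2.INTER_CUBIC)
cv2.imwrite('pics/c1.png',np.vstack([np.hstack([t(T,(165,140,275,224)),t(S,(180,130,280,206))]),np.hstack([t(T,(290,175,365,232)),t(S,(265,215,345,276))])]))
E
```

```text
((217.3529052734375, 184.58984375), (71.10343170166016, 75.1114730834961), 115.08048248291016)
((224.5802764892578, 169.33079528808594), (52.33379364013672, 65.71873474121094), 47.476192474365234)
green (array([0.5183, 0.1641, 0.1156]), array([1.6343]))
red t 43 [171 177] [177 184] [174.3721 181.0465]
red s 26 [196 149] [202 155] [198.6538 151.8077]
red (array([0.5129, 0.2876, 0.1285]), array([0.2634]))
yellow t 12 [198 207] [201 212] [199.0833 209.75  ]
((198.80003356933594, 209.60003662109375), (4.4721360206604, 2.683281421661377), 63.43495178222656) [[196.60003662109375, 208.20004272460938], [199.00003051757812, 207.00003051757812], [201.00003051757812, 211.00003051757812], [198.60003662109375, 212.20004272460938]]
yellow s 13 [196 177] [200 181] [198.     178.5385]
((198.07688903808594, 178.61538696289062), (2.77350115776062, 4.992301940917969), 56.3099365234375) [[195.23074340820312, 178.84616088867188], [199.38458251953125, 176.07693481445312], [200.92303466796875, 178.38461303710938], [196.76919555664062, 181.15383911132812]]
yellow (array([0.4421, 0.2114, 0.0945]), array([0.5
[... 615 characters left out ...]
0170898438]]
wood (array([0.489 , 0.1696, 0.1722]), array([11.2336]))
base top [0.4151 0.2514 0.014 ]
base top [0.4093 0.0766 0.014 ]
base side [0.4192 0.2454 0.014 ]
base side [0.4225 0.0785 0.014 ]
base side [0.6024 0.0704 0.014 ]
A ridge (328.0135192871094, 195.91891479492188) (28.605422973632812, 4.1099748611450195) 9.462322235107422 [ 0.5334 -0.17    0.032 ] len 0.08182481455248455
B ridge (318.29412841796875, 257.82354736328125) (4.989400863647461, 37.74590301513672) 40.601295471191406 [ 0.3412 -0.1533  0.032 ] len 0.10797083885725155
C ridge (176.47511291503906, 275.9774169921875) (37.669673919677734, 5.381381511688232) 42.273685455322266 [0.2466 0.2632 0.032 ] len 0.10775278818884561
```

View pics/c1.png

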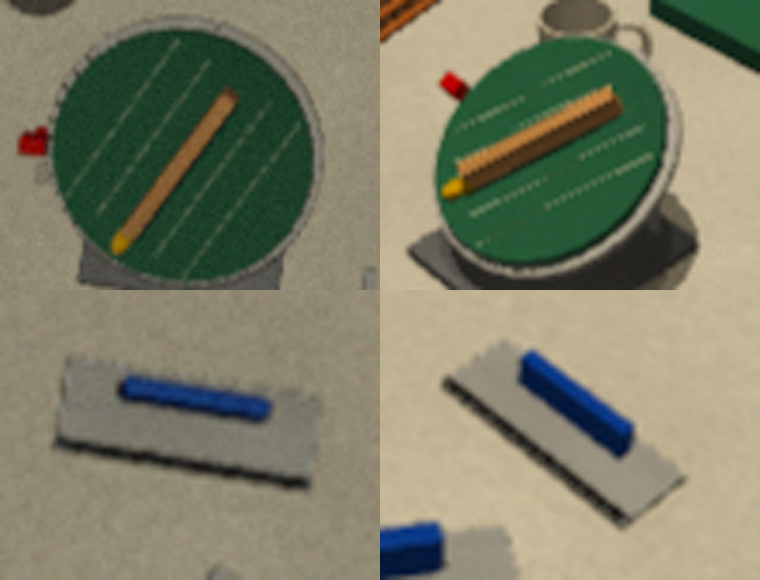

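A is the smallest: its ridge measures about 88 mm (the described rule has 90), against 108 mm for B and C. Its plain edge with the black stripe faces the robot. Next I work out the bed frame and the approach.

```bash
cat >> h.py <<'E'
from scipy.optimize import least_squares
from scipy.spatial.transform import Rotation as Ro
def bedframe(yaw):
    c,s=np.cos(yaw),np.sin(yaw);f=np.array([c,s,0]);l=np.array([-s,c,0]);z=np.array([0,0,1.])
    return f*np.cos(np.pi/6)+z*.5, l, -f*.5+z*np.cos(np.pi/6)   # uphill,left,normal
def to(p,R,st=None):
    s=st or bot.read_state();R0=np.array(s['tcp_rot']);p0=np.array(s['position'])
    return np.round(R0.T@(p-p0)*1000,1), np.round(Ro.from_matrix(R0.T@R).as_rotvec(degrees=True),2)
E
python3 - <<'E'
from h import *
np.set_printoptions(precision=4,suppress=True)
et=np.array([217.353,184.590]);es=np.array([224.580,169.331])
def ec(n,c,u,l):
    P=np.array([proj(n,c+.11*(np.cos(a)*u+np.sin(a)*l)) for a in np.linspace(0,6.283,60)[:-1]],np.float32)
    return np.array(cv2.fitEllipse(P)[0])
for yaw in np.radians([-3,0,3]):
    u,l,n=bedframe(yaw)
    g=lambda q:np.r_[ec('top',np.array([q[0],q[1],.125]),u,l)-et,ec('side',np.array([q[0],q[1],.125]),u,l)-es]
    r=least_squares(g,[.52,.164],diff_step=1e-3);c=np.array([*r.x,.125]);print('yaw',np.degrees(yaw),c,r.fun)
    for nm,X,h in(('red',[.5129,.2876,.1285],.010),('yel',[.4421,.2114,.0945],.006)):
        d=np.array(X)-c;print(nm,d@u,d@l,d@n,'ang from left to downhill',np.degrees(np.arctan2(-d@u,d@l)))
T=cv2.imread('pics/top0.png')[:,:,::-1];S=cv2.imread('pics/side0.png')[:,:,::-1]
c=blob(mask(T,'blue',(295,180,360,220)));r=cv2.minAreaRect(c);a=np.radians(r[2]);d=np.array([np.cos(a),np.sin(a)])*12
p,q=onz('top',np.array(r[0])-d,.032),onz('top',np.array(r[0])+d,.032);print('ruleA y dir yaw',np.degrees(np.arctan2(*(p-q)[[1,0]]))-90,(p+q)/2)
c2=blob(mask(S,'blue',(270,220,345,260)));print('tri',tri(r[0],cv2.minAreaRect(c2)[0]))
E
```

```text
yaw -3.0000000000000004 [0.5129 0.1626 0.125 ] [ 0.4893 -0.2005 -0.5805 -0.321 ]
red -0.00395223827227756 0.12484331997622226 0.006323277714728375 ang from left to downhill 1.8132405455632714
yel -0.07872909813981802 0.0450423637259233 0.010235899583513225 ang from left to downhill 60.225333402355474
yaw 0.0 [0.5129 0.1624 0.125 ] [ 0.4737 -0.2006 -0.5665 -0.302 ]
red 0.0017246510402885403 0.1252129689881413 0.0030457241419586272 ang from left to downhill -0.7891273428754403
yel -0.07658994754764975 0.04901296898814128 0.009000860413287725 ang from left to downhill 57.38319689100482
yaw 3.0000000000000004 [0.5129 0.1622 0.125 ] [ 0.4592 -0.2005 -0.5533 -0.2847]
red 0.007408167947784704 0.12524284084091908 -0.0002356558745280723 ang from left to downhill -3.38512576909372
yel -0.07427611030774736 0.05285265599462096 0.0076649658599690996 ang from left to downhill 54.56548421315089
ruleA y dir yaw -4.1015368783565975 [ 0.5334 -0.17    0.032 ]
tri (array([ 0.5366, -0.1723,  0.0209]), array([1.4071]))
```

```bash
cat >> h.py <<'E'
YAW=np.radians(-1.5);C=np.array([.513,.1625,.125]);U,L,N=bedframe(YAW)
def fence(ang,r,h):   # ang deg from left towards downhill; tool x along the fence to the pointer
    a=np.radians(ang);f=np.cos(a)*L-np.sin(a)*U
    return C+r*f+h*N, np.c_[f,np.cross(-N,f),-N]
E
python3 - <<'E'
from h import *
p,R=fence(58.8,.05,.14);print(p,to(p,R))
print(tri((112,211),(147,150)))
E
```

```text
[0.40667634 0.19119441 0.22485945] (array([-339.7, -330. ,   -2.7]), array([-11.74, -27.78,  16.59]))
(array([0.41326957, 0.46100186, 0.10191448]), array([1.58596326]))
```

```bash
python3 -m jog '[[[-340,-330,-3],[-11.74,-27.78,16.59],0],[[-340,-330,-3],[-11.74,-27.78,16.59],0],[[-340,-330,-3],[-11.74,-27.78,16.59],0],[[-340,-330,-3],[-11.74,-27.78,16.59],0],[[-340,-330,-3],[-11.74,-27.78,16.59],0],[[-340,-330,-3],[-11.74,-27.78,16.59],0],[[-340,-330,-3],[-11.74,-27.78,16.59],0],[[-340,-330,-3],[-11.74,-27.78,16.59],0],[[-340,-330,-3],[-11.74,-27.78,16.59],0],[[-340,-330,-3],[-11.74,-27.78,16.59],0],[[-340,-330,-3],[-11.74,-27.78,16.59],0],[[-340,-330,-3],[-11.74,-27.78,16.59],0]]'
python3 -m jog '[[[0,0,0],[0,0,0],0],[[0,0,0],[0,0,0],0],[[0,0,0],[0,0,0],0],[[0,0,0],[0,0,0],0]]'
python3 - <<'E'
from h import *
print(to(*fence(58.8,.05,.14)));print(to(*fence(58.8,.05,.005)))
E
```

```text
time_s: 1.1
position: [0.4085, 0.1884, 0.2257]
tcp_rot: [[-0.724, 0.474, 0.501], [0.54, 0.841, -0.014], [-0.428, 0.26, -0.865]]
force: [0.6, 0.4, -0.7]
opening: 1.0
time_s: 1.43
position: [0.4066, 0.1925, 0.2254]
tcp_rot: [[-0.728, 0.469, 0.5], [0.537, 0.844, -0.011], [-0.427, 0.261, -0.866]]
force: [-0.6, 0.2, -0.8]
opening: 1.001
(array([-0.5, -1.2,  0.5]), array([ 0.13, -0.05,  0.04]))
(array([ -0.7,  -1.5, 135.5]), array([ 0.13, -0.05,  0.04]))
```

```bash
python3 -m jog '[[[-0.5,-1,35],[0,0,0],0],[[-0.5,-1,70],[0,0,0],0],[[-0.5,-1,100],[0,0,0],0],[[-0.5,-1,100],[0,0,0],0],[[-0.5,-1,100],[0,0,0],0]]'
python3 - <<'E'
from h import *
print(to(*fence(58.8,.05,.005)))
S=vision.capture('side');T=vision.capture('top')
t=lambda im,b:cv2.resize(im[b[1]:b[3],b[0]:b[2],::-1],(400,400),interpolation=cv2.INTER_CUBIC)
cv2.imwrite('pics/c2.png',np.hstack([t(T,(165,135,265,235)),t(S,(175,110,275,210))]))
E
```

```text
time_s: 1.85
position: [0.4589, 0.1927, 0.1425]
tcp_rot: [[-0.728, 0.476, 0.493], [0.542, 0.84, -0.011], [-0.42, 0.259, -0.87]]
force: [2.9, -3.0, 0.5]
opening: 1.003
(array([ 1.5, -4.5, 37.6]), array([-0.13, -0.44, -0.31]))
```

View pics/c2.png

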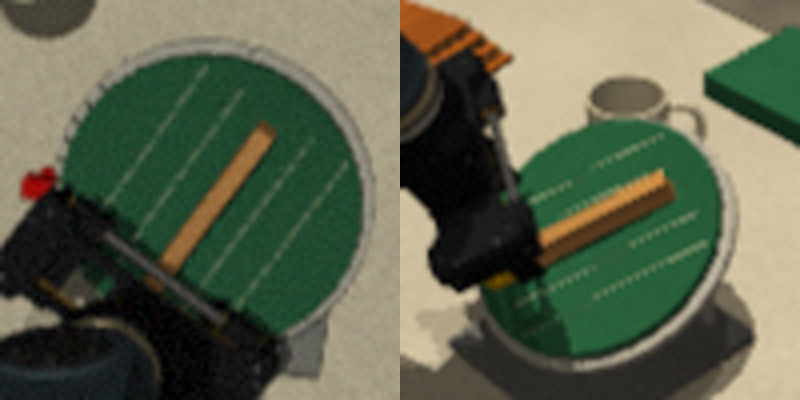

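The jaws straddle the fence (fence at crop (160,285) in the top view, between the fingers). I'll descend and close.

```bash
python3 -m jog '[[[0,-1,20],[0,0,0],0],[[0,-1,36],[0,0,0],0],[[0,-1,36],[0,0,0],0],[[0,-1,36],[0,0,0],1],[[0,-1,36],[0,0,0],1],[[0,-1,36],[0,0,0],1],[[0,-1,36],[0,0,0],1],[[0,-1,36],[0,0,0],1],[[0,-1,36],[0,0,0],1],[[0,-1,36],[0,0,0],1],[[0,-1,36],[0,0,0],1],[[0,-1,36],[0,0,0],1]]'
python3 - <<'E'
from h import *
s=bot.read_state();print(s['position'],s['opening']*87,to(*fence(58.8,.05,.005)))
r=50
for a in np.linspace(0,58.3,11): t=np.radians(a);print(round(a,1),np.round([r*np.cos(t)-r,r*np.sin(t)],1))
E
```

```text
time_s: 2.95
position: [0.4814, 0.193, 0.1228]
tcp_rot: [[-0.735, 0.479, 0.479], [0.538, 0.843, -0.017], [-0.412, 0.246, -0.877]]
force: [-0.4, 0.5, 0.7]
opening: 0.4
[0.48135246 0.19299973 0.12277606] 34.77621126788135 (array([  9.5, -10.1,   9.6]), array([-0.89, -1.02, -0.05]))
0.0 [0. 0.]
5.8 [-0.3  5.1]
11.7 [-1.  10.1]
17.5 [-2.3 15. ]
23.3 [-4.1 19.8]
29.2 [-6.3 24.4]
35.0 [-9.  28.7]
40.8 [-12.2  32.7]
46.6 [-15.7  36.4]
52.5 [-19.5  39.7]
58.3 [-23.7  42.5]
```

```bash
python3 -m jog '[[[0,0,0],[0,0,0],1],[[0,0,0],[0,0,0],1],[[0,0,0],[0,0,0],1],[[0,0,0],[0,0,0],1],[[0,0,0],[0,0,0],1],[[0,0,0],[0,0,0],1]]'
python3 - <<'E'
from h import *
s=bot.read_state();print(s['force'],s['moment'],s['opening']*87,to(*fence(58.8,.05,.005)))
S=vision.capture('side');T=vision.capture('top')
t=lambda im,b:cv2.resize(im[b[1]:b[3],b[0]:b[2],::-1],(400,400),interpolation=cv2.INTER_CUBIC)
cv2.imwrite('pics/c3.png',np.hstack([t(T,(165,135,265,235)),t(S,(175,110,275,210))]))
E
```

```text
time_s: 3.45
position: [0.479, 0.1904, 0.1215]
tcp_rot: [[-0.734, 0.485, 0.476], [0.541, 0.84, -0.023], [-0.411, 0.241, -0.879]]
force: [-3.8, -6.5, -1.6]
opening: 0.175
[-3.82132515 -6.45601939 -1.57372657] [-0.64493065  0.9002769  -0.89718989] 15.228015282737346 (array([ 8.6, -6.5,  9.6]), array([-1.32, -1.04, -0.26]))
```

View pics/c3.png

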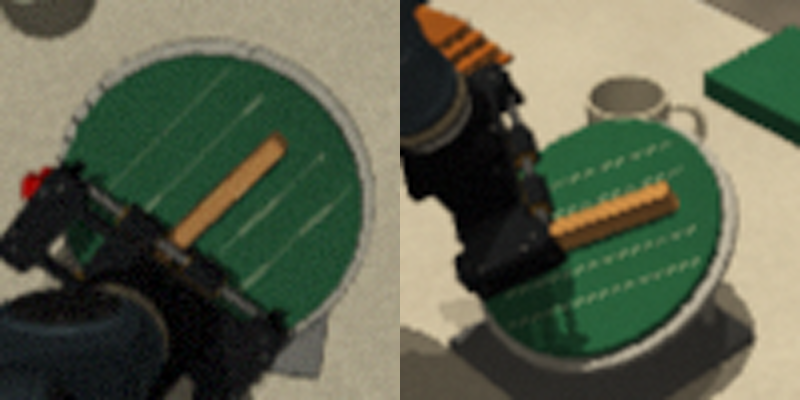

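Run:
```python
from h import *
s=bot.read_state();print(np.round(s['joint_positions'],1),np.round(s['qvel'],2),np.round(s['tau'],1))
```

```text
[ 14.   28.9 122.5 -81.8   7.9  36.9] [-0.05 -0.04  0.01 -0.16  0.02  0.06] [  2.4 -33.   -9.6  -0.8  -1.4  -0.4]
```

The pads have closed on the fence (15 mm), but joint 4 sits at its limit (−82°) because the wrist is near singular. The arc should move away from that. I'll compute it from the actual pose.

```bash
cat > arc.py <<'E'
from h import *
import sys
s=bot.read_state();p=np.array(s['position']);R=np.array(s['tcp_rot']);d=p-C
print('fence ang',np.degrees(np.arctan2(-d@U,d@L)),'r',np.hypot(d@U,d@L),'h',d@N,'tool ang',np.degrees(np.arctan2(-R[:,0]@U,R[:,0]@L)),'j',np.round(s['joint_positions'],1),'F',np.round(s['force'],1),'open',s['opening']*87)
for a in map(float,sys.argv[1:]):
    Q=Ro.from_rotvec(-N*np.radians(a)).as_matrix()
    print(a,*to(C+Q@d,Q@R))
E
python3 arc.py 6 12 18 24 30
```

```text
fence ang 49.61585640379555 r 0.04168401348307074 h 0.014330599736225462 tool ang 58.52412361191099 j [ 14.   28.9 122.5 -81.8   7.9  36.9] F [-3.5 -5.6 -1.7] open 14.893116080307001
6.0 [-0.9  4.3 -0.1] [-0.11  0.14  6.  ]
12.0 [-2.2  8.4 -0.2] [-0.22  0.28 11.99]
18.0 [-4.  12.4 -0.4] [-0.33  0.42 17.99]
24.0 [-6.2 16.2 -0.5] [-0.43  0.55 23.99]
30.0 [-8.7 19.7 -0.6] [-0.54  0.69 29.99]
```

```bash
python3 -m jog '[[[-0.4,2.2,0],[0,0,3],1],[[-0.9,4.3,0],[0,0,6],1],[[-1.5,6.4,0],[0,0,9],1],[[-2.2,8.4,0],[0,0,12],1],[[-3,10.4,0],[0,0,15],1],[[-4,12.4,0],[0,0,18],1],[[-5,14.3,0],[0,0,21],1],[[-6.2,16.2,0],[0,0,24],1],[[-6.2,16.2,0],[0,0,24],1],[[-6.2,16.2,0],[0,0,24],1]]'; python3 arc.py 6 12 18 24 30
```

```text
time_s: 4.38
position: [0.4891, 0.1994, 0.1271]
tcp_rot: [[-0.473, 0.744, 0.472], [0.836, 0.548, -0.026], [-0.278, 0.382, -0.881]]
force: [-7.0, -7.9, -0.6]
opening: 0.166
fence ang 29.422454238353495 r 0.04164181467049976 h 0.014247138626548058 tool ang 34.590724324261075 j [ 15.   28.6 120.2 -63.5   9.5  43.3] F [-7.  -7.9 -0.6] open 14.446924694047219
6.0 [-0.6  4.3 -0.2] [-0.04  0.2   6.  ]
12.0 [-1.7  8.5 -0.3] [-0.08  0.41 11.99]
18.0 [-3.2 12.6 -0.5] [-0.13  0.61 17.99]
24.0 [-5.1 16.5 -0.6] [-0.17  0.82 23.99]
30.0 [-7.4 20.2 -0.7] [-0.21  1.02 29.98]
```

```bash
python3 -m jog '[[[-0.3,2.1,0],[0,0,3],1],[[-0.6,4.3,0],[0,0,6],1],[[-1.1,6.4,0],[0,0,9],1],[[-1.7,8.5,0],[0,0,12],1],[[-2.4,10.6,0],[0,0,15],1],[[-3.2,12.6,0],[0,0,18],1],[[-4.1,14.6,0],[0,0,21],1],[[-5.1,16.5,0],[0,0,24],1],[[-5.1,16.5,0],[0,0,24],1],[[-5.1,16.5,0],[0,0,24],1]]'; python3 arc.py 3 6 9
python3 - <<'E'
from h import *
S=vision.capture('side');T=vision.capture('top')
t=lambda im,b:cv2.resize(im[b[1]:b[3],b[0]:b[2],::-1],(400,400),interpolation=cv2.INTER_CUBIC)
cv2.imwrite('pics/c4.png',np.hstack([t(T,(165,135,265,235)),t(S,(175,110,275,210))]))
E
```

```text
time_s: 5.22
position: [0.5019, 0.2036, 0.1343]
tcp_rot: [[-0.13, 0.874, 0.468], [0.987, 0.161, -0.027], [-0.099, 0.458, -0.883]]
force: [-9.7, -8.9, 2.8]
opening: 0.163
fence ang 8.223019732681543 r 0.04123257682998888 h 0.014108745307163661 tool ang 10.633967205156287 j [ 15.1  28.2 117.9 -49.9  11.2  53.6] F [-9.7 -8.9  2.8] open 14.221799389236882
3.0 [-0.1  2.2 -0.1] [0.02 0.11 3.  ]
6.0 [-0.4  4.3 -0.2] [0.05 0.23 6.  ]
9.0 [-0.8  6.4 -0.2] [0.07 0.34 8.99]
```

View pics/c4.png

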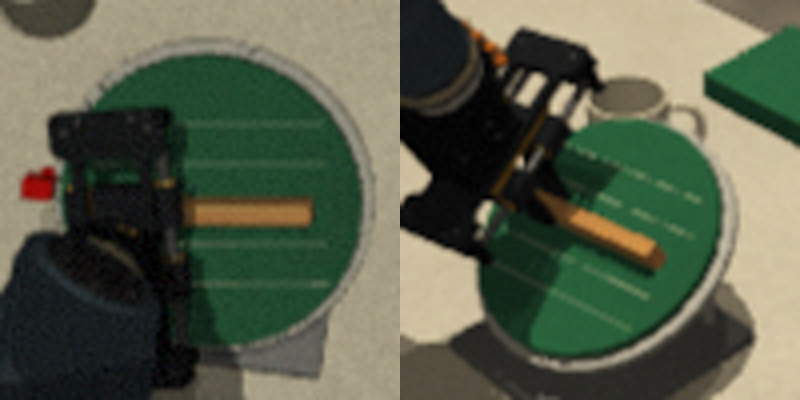

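```bash
python3 -m jog '[[[-0.1,2.2,0],[0,0,3],1],[[-0.4,4.3,0],[0,0,6],1],[[-0.6,5.4,0],[0,0,7.5],1],[[-0.6,5.4,0],[0,0,7.5],1],[[-0.6,5.4,0],[0,0,7.5],1],[[-0.6,5.4,0],[0,0,7.5],1]]'; python3 arc.py
python3 -m jog '[[[0,0,0],[0,0,0],0.55],[[0,0,0],[0,0,0],0.55],[[0,0,0],[0,0,0],0.55],[[0,0,0],[0,0,0],0.55],[[0,0,0],[0,0,0],0.55],[[0,0,0],[0,0,0],0.55],[[0,0,-30],[0,0,0],0.55],[[0,0,-60],[0,0,0],0.55],[[0,0,-95],[0,0,0],0.55],[[0,0,-130],[0,0,0],0.55],[[-100,60,-130],[0,0,0],0.3],[[-100,60,-130],[0,0,0],0.3]]'; python3 arc.py
```

```text
time_s: 5.82
position: [0.5058, 0.2037, 0.1365]
tcp_rot: [[-0.015, 0.884, 0.467], [0.999, 0.032, -0.028], [-0.039, 0.466, -0.884]]
force: [-10.8, -7.9, 3.7]
opening: 0.161
fence ang 1.960388438988871 r 0.04102936120546482 h 0.014081791444145434 tool ang 3.1882589582494165 j [ 15.   28.  117.2 -46.5  11.7  57.4] F [-10.8  -7.9   3.7] open 14.021618023834884
time_s: 6.82
position: [0.4853, 0.1508, 0.2769]
tcp_rot: [[-0.03, 0.875, 0.484], [0.999, 0.041, -0.012], [-0.03, 0.483, -0.875]]
force: [0.4, -0.3, -1.2]
opening: 0.528
fence ang -103.38592943884727 r 0.05369108726016515 h 0.14523481478153882 tool ang 3.66242541732517 j [  7.2   8.8 114.6  -8.8  28.2  11.7] F [ 0.4 -0.3 -1.2] open 45.93071240993042
```

```bash
cat >> h.py <<'E'
def ruleg(yaw,ctr,z):
    a=np.radians(yaw);x=np.array([-np.sin(a),np.cos(a),0]);zz=np.array([0,0,-1.])
    return np.array([ctr[0],ctr[1],z]),np.c_[x,np.cross(zz,x),zz]
E
python3 - <<'E'
from h import *
print(to(*ruleg(-4.1,(.535,-.171),.16)))
E
```

```text
(array([-319.5,  -26.2,  130.1]), array([28.95,  0.22,  6.14]))
```

```bash
python3 -m jog '[[[-319,-26,130],[29,0.2,6.1],0.3],[[-319,-26,130],[29,0.2,6.1],0.3],[[-319,-26,130],[29,0.2,6.1],0.3],[[-319,-26,130],[29,0.2,6.1],0.3],[[-319,-26,130],[29,0.2,6.1],0.3],[[-319,-26,130],[29,0.2,6.1],0.3],[[-319,-26,130],[29,0.2,6.1],0.3],[[-319,-26,130],[29,0.2,6.1],0.3],[[-319,-26,130],[29,0.2,6.1],0.3],[[-319,-26,130],[29,0.2,6.1],0.3],[[-319,-26,130],[29,0.2,6.1],0.3],[[-319,-26,130],[29,0.2,6.1],0.3]]'
python3 - <<'E'
from h import *
np.set_printoptions(precision=4,suppress=True)
print(to(*ruleg(-4.1,(.535,-.171),.16)))
S=vision.capture('side');T=vision.capture('top')
cv2.imwrite('pics/T5.png',T[:,:,::-1]);cv2.imwrite('pics/S5.png',S[:,:,::-1])
for n,im,r in(('top',T,(165,135,265,235)),('side',S,(180,130,275,225))):
    for c in('red','yellow'):
        ys,xs=np.nonzero(mask(im,c,r));print(n,c,len(xs),xs.mean(),ys.mean())
t=lambda im,b:cv2.resize(im[b[1]:b[3],b[0]:b[2],::-1],(380,290),interpolation=cv2.INTER_CUBIC)
cv2.imwrite('pics/c5.png',np.vstack([np.hstack([t(T,(165,140,275,224)),t(S,(180,120,280,196))]),np.hstack([t(T,(290,175,365,232)),t(S,(265,200,345,261))])]))
E
```

```text
time_s: 7.82
position: [0.532, -0.1723, 0.1578]
tcp_rot: [[0.079, 0.997, -0.006], [0.997, -0.079, -0.001], [-0.001, -0.006, -1.0]]
force: [0.1, -0.9, 0.7]
opening: 0.702
(array([ 1.6,  2.9, -2.2]), array([-0.35,  0.06, -0.42]))
top red 45 174.51111111111112 180.95555555555555
top yellow 32 186.1875 182.59375
side red 27 198.8148148148148 152.14814814814815
side yellow 10 204.0 154.9
```

View pics/c5.png

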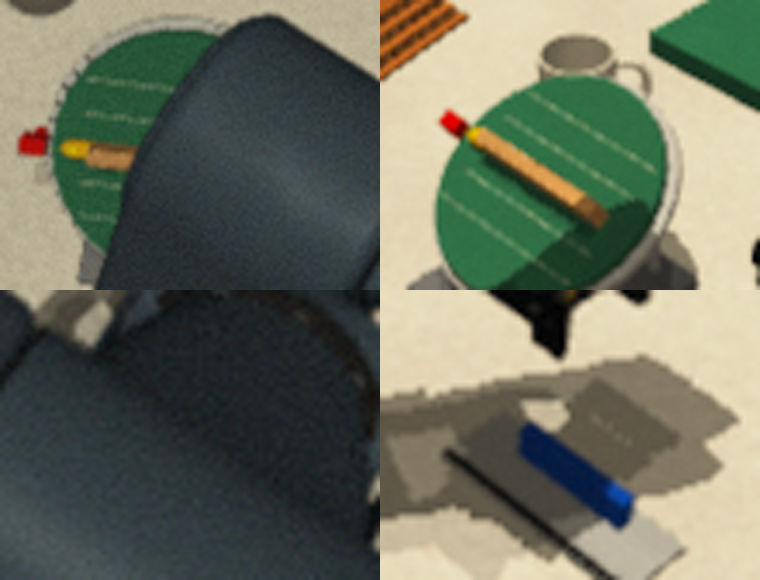

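The pointer is now close to the marker: in the top crop the tip is at (62,148) and the marker at (34,142). Now a quantitative check.

Run:
```python
from h import *
T=cv2.imread('pics/T5.png')[:,:,::-1];S=cv2.imread('pics/S5.png')[:,:,::-1]
ang=lambda X:(round(float(np.degrees(np.arctan2(-(X-C)@U,(X-C)@L))),1),round(float(np.hypot((X-C)@U,(X-C)@L))*1000,1),round(float((X-C)@N)*1000,1))
for a,b,n in(((174.51,180.96),(198.81,152.15),'red'),((186.19,182.59),(204,154.9),'yel')):
    X,r=tri(a,b);print(n,ang(X),r)
    for h in(5,8,12,20):print(h,ang(onplane('top',a,C+h*N/1000,N)),ang(onplane('side',b,C+h*N/1000,N)))
# predicted pixel of marker corners / pointer for ang a
def P(n,a,r,w,h):
    a=np.radians(a);f=np.cos(a)*L-np.sin(a)*U;g=np.cos(a)*U+np.sin(a)*L;return proj(n,C+r*f+w*g+h*N)
print('centre proj',proj('top',C),proj('side',C))
# bed lines in side view
h=cv2.cvtColor(S,cv2.COLOR_RGB2HSV);g=cv2.cvtColor(S,cv2.COLOR_RGB2GRAY)
# wood fence side: fence top edges
m=mask(S,'wood',(200,150,245,182));r=cv2.minAreaRect(blob(m));print(r)
b=cv2.fitLine(blob(m).astype(np.float32),cv2.DIST_L2,0,.01,.01).ravel();p=b[2:];d=b[:2]
for hh in(20,25):
    X=onplane('side',p-10*d,C+hh*N/1000,N);Y=onplane('side',p+10*d,C+hh*N/1000,N);v=X-Y;v*=np.sign(v@L);print('fence side ang',np.degrees(np.arctan2(-v@U,v@L)))
t=lambda im,b:cv2.resize(im[b[1]:b[3],b[0]:b[2],::-1],(390,390),interpolation=cv2.INTER_NEAREST)
cv2.imwrite('pics/c6.png',np.hstack([t(T,(165,165,205,205)),t(S,(190,140,230,180))]))
```

```text
red (0.7, 125.2, 2.9) [0.16433169]
5 (0.4, 124.7, 5.0) (0.8, 123.1, 5.0)
8 (-0.0, 124.0, 8.0) (1.1, 120.3, 8.0)
12 (-0.6, 123.1, 12.0) (1.4, 116.6, 12.0)
20 (-1.9, 121.3, 20.0) (2.2, 109.3, 20.0)
yel (0.1, 89.9, 11.8) [1.33028091]
5 (1.0, 90.7, 5.0) (-0.2, 96.8, 5.0)
8 (0.4, 90.1, 8.0) (0.1, 94.1, 8.0)
12 (-0.5, 89.3, 12.0) (0.5, 90.5, 12.0)
20 (-2.2, 87.7, 20.0) (1.5, 83.3, 20.0)
centre proj [217.66813512 185.37560211] [223.2387448  168.05544435]
((222.076904296875, 165.88461303710938), (39.93841552734375, 5.269651412963867), 33.690067291259766)
fence side ang -0.4841093058443574
fence side ang -0.4841093058443276
```

View pics/c6.png

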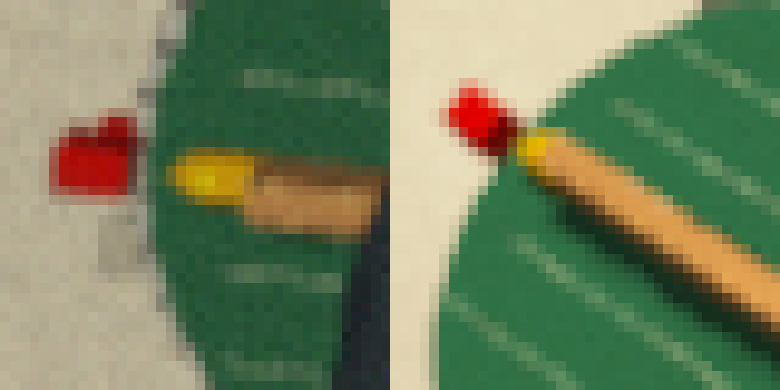

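Both views agree: pointer at about 0.3° and marker at about 0.5°, each ±1°, so it is aligned. Now grasp the rule.

```bash
python3 -m jog '[[[1,1.5,40],[0,0,0],0.4],[[1,1.5,80],[0,0,0],0.4],[[1,1.5,110],[0,0,0],0.4],[[1,1.5,130],[0,0,0],0.4],[[1,1.5,130],[0,0,0],0.4],[[1,1.5,130],[0,0,0],0.4]]'
python3 - <<'E'
from h import *
print(to(*ruleg(-4.1,(.535,-.171),.010)),bot.read_state()['joint_positions'])
S=vision.capture('side');cv2.imwrite('pics/c7.png',cv2.resize(S[190:270,255:355,::-1],(600,480),interpolation=cv2.INTER_CUBIC))
E
```

```text
time_s: 8.42
position: [0.5328, -0.1716, 0.0273]
tcp_rot: [[0.078, 0.997, -0.007], [0.997, -0.078, -0.0], [-0.001, -0.007, -1.0]]
force: [-0.1, -0.4, 0.2]
opening: 0.601
(array([ 0.8,  2.3, 17.3]), array([-0.42,  0.05, -0.37])) [-29.16668434  42.19836165  99.10905792  -0.35570316  39.05386129
 -24.42158567]
```

View pics/c7.png

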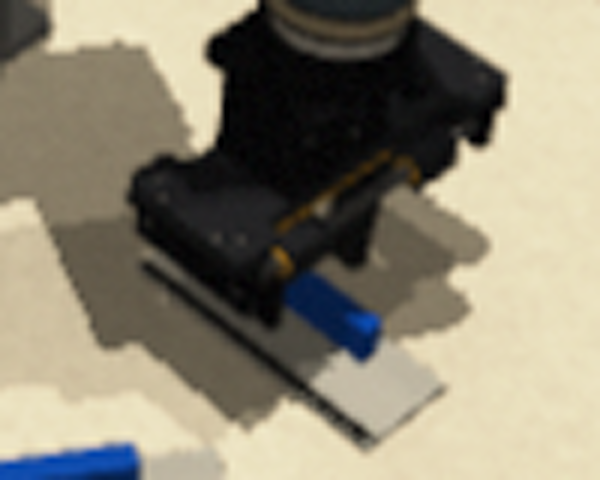

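The ridge lies between the jaws. Descend, close and lift.

```bash
python3 -m jog '[[[1,1,16],[0,0,0],0.4],[[1,1,16],[0,0,0],0.4],[[1,1,16],[0,0,0],1],[[1,1,16],[0,0,0],1],[[1,1,16],[0,0,0],1],[[1,1,16],[0,0,0],1],[[1,1,16],[0,0,0],1],[[1,1,16],[0,0,0],1],[[1,1,16],[0,0,0],1],[[1,1,16],[0,0,0],1],[[1,1,16],[0,0,0],1],[[1,1,16],[0,0,0],1]]'
python3 -m jog '[[[0,0,0],[0,0,0],1],[[0,0,0],[0,0,0],1],[[0,0,-30],[0,0,0],1],[[0,0,-70],[0,0,0],1],[[0,0,-110],[0,0,0],1],[[0,0,-150],[0,0,0],1],[[0,0,-190],[0,0,0],1],[[0,0,-230],[0,0,0],1],[[0,0,-230],[0,0,0],1],[[0,0,-230],[0,0,0],1]]'
python3 - <<'E'
from h import *
s=bot.read_state();print(np.array(s['position']),s['opening']*87,s['force'])
S=vision.capture('side');T=vision.capture('top');cv2.imwrite('pics/T8.png',T[:,:,::-1]);cv2.imwrite('pics/S8.png',S[:,:,::-1])
cv2.imwrite('pics/c8.png',np.hstack([cv2.resize(im[90:250,240:400,::-1],(390,390),interpolation=cv2.INTER_CUBIC) for im in(S,T)]))
# place pose: tool x along L (rule y), ridge centre at u=49, TCP ~5 above plate top
R=np.c_[L,np.cross(-N,L),-N]
for h in(.17,.07,.02,.011): p=C+.049*U+h*N;print(h,p,to(p,R))
E
```

```text
time_s: 9.47
position: [0.5346, -0.1726, 0.0116]
tcp_rot: [[0.08, 0.997, -0.005], [0.997, -0.08, -0.002], [-0.002, -0.005, -1.0]]
force: [1.0, -1.3, 1.2]
opening: 0.135
time_s: 10.3
position: [0.5357, -0.1721, 0.2432]
tcp_rot: [[0.08, 0.997, -0.003], [0.997, -0.08, -0.003], [-0.003, -0.003, -1.0]]
force: [-1.0, -0.4, -2.9]
opening: 0.134
[ 0.53566882 -0.17213721  0.24317113] 11.701195628683221 [-1.00251129 -0.40037182 -2.89945416]
0.17 [0.47044983 0.16361422 0.29672432] (array([328.5, -90.1, -56.1]), array([-30.6 ,   0.77,  -3.02]))
0.07 [0.5204327  0.16230537 0.21012178] (array([331.1, -39.2,  29.9]), array([-30.6 ,   0.77,  -3.02]))
0.02 [0.54542413 0.16165094 0.16682051] (array([332.5, -13.8,  73. ]), array([-30.6 ,   0.77,  -3.02]))
0.011 [0.54992259 0.16153315 0.15902628] (array([332.7,  -9.2,  80.7]), array([-30.6 ,   0.77,  -3.02]))
```

View pics/c8.png

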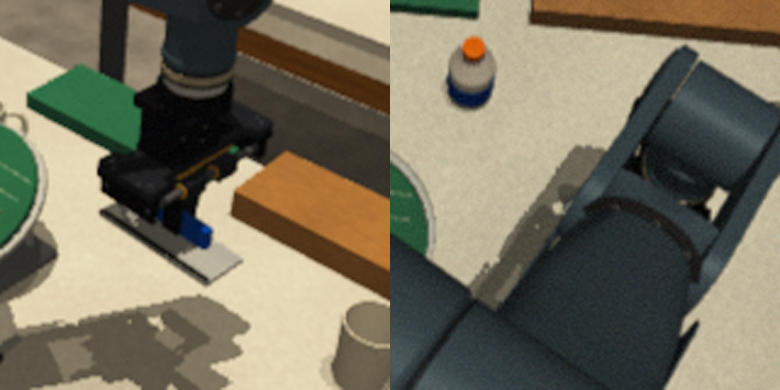

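The rule is held (11.7 mm) and lifted level. Move above the bed.

```bash
python3 -m jog '[[[328,-83,-56],[-30.6,0.8,-3],1],[[328,-83,-56],[-30.6,0.8,-3],1],[[328,-83,-56],[-30.6,0.8,-3],1],[[328,-83,-56],[-30.6,0.8,-3],1],[[328,-83,-56],[-30.6,0.8,-3],1],[[328,-83,-56],[-30.6,0.8,-3],1],[[328,-83,-56],[-30.6,0.8,-3],1],[[328,-83,-56],[-30.6,0.8,-3],1],[[328,-83,-56],[-30.6,0.8,-3],1],[[328,-83,-56],[-30.6,0.8,-3],1],[[328,-83,-56],[-30.6,0.8,-3],1],[[328,-83,-56],[-30.6,0.8,-3],1]]'
cat > pl.py <<'E'
from h import *
import sys
s=bot.read_state();d=np.array(s['position'])-C
print('u',d@U*1000,'l',d@L*1000,'h',d@N*1000,'j',np.round(s['joint_positions'],1),'F ulN',np.round([np.array(s['force'])@k for k in(U,L,N)],1),s['opening']*87)
R=np.c_[L,np.cross(-N,L),-N]
for a in sys.argv[1:]:
    u,h=map(float,a.split(','));print(a,*to(C+u/1000*U+h/1000*N,R))
E
python3 pl.py 57,120 57,50 57,20 57,11
```

```text
time_s: 11.4
position: [0.4773, 0.1614, 0.2946]
tcp_rot: [[0.026, 0.867, 0.498], [1.0, -0.021, -0.016], [-0.003, 0.499, -0.867]]
force: [0.6, 0.2, -3.1]
opening: 0.134
u 53.945372772155636 l -2.0396253600396923 h 164.7356149091714 j [  9.4   6.8 114.  -11.1  30.2  18.9] F ulN [-1.   0.2 -3. ] 11.619762599650436
57,120 [ 2.1  3.1 44.7] [-0.09  0.14  0.12]
57,50 [  2.3   3.2 114.7] [-0.09  0.14  0.12]
57,20 [  2.4   3.3 144.7] [-0.09  0.14  0.12]
57,11 [  2.4   3.3 153.7] [-0.09  0.14  0.12]
```

```bash
python3 -m jog '[[[2,3,25],[0,0,0],1],[[2,3,50],[0,0,0],1],[[2,3,75],[0,0,0],1],[[2,3,100],[0,0,0],1],[[2,3,120],[0,0,0],1],[[2,3,133],[0,0,0],1],[[2,3,133],[0,0,0],1],[[2,3,133],[0,0,0],1],[[2,3,133],[0,0,0],1]]'; python3 pl.py 57,20 57,11
python3 - <<'E'
from h import *
S=vision.capture('side');T=vision.capture('top')
t=lambda im,b:cv2.resize(im[b[1]:b[3],b[0]:b[2],::-1],(400,400),interpolation=cv2.INTER_CUBIC)
cv2.imwrite('pics/c9.png',np.hstack([t(T,(165,130,265,230)),t(S,(180,100,280,200))]))
E
```

```text
time_s: 12.15
position: [0.5484, 0.1603, 0.1837]
tcp_rot: [[0.029, 0.864, 0.503], [1.0, -0.024, -0.016], [-0.002, 0.503, -0.864]]
force: [0.8, 0.6, -2.8]
opening: 0.135
u 60.06535457991181 l -1.2632527221304692 h 33.05715599715692 j [  7.7  23.4 114.2 -21.   13.4  28.4] F ulN [-0.7  0.6 -2.8] 11.74054683779305
57,20 [ 1.3 -3.1 13. ] [ 0.19  0.17 -0.06]
57,11 [ 1.3 -3.1 22. ] [ 0.19  0.17 -0.06]
```

View pics/c9.png

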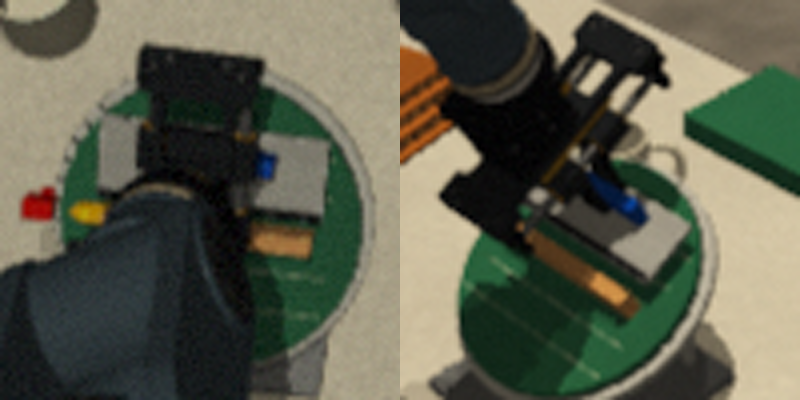

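The rule hovers uphill of the fence and parallel to it. Lower gently.

```bash
python3 -m jog '[[[1,-2,8],[0,0,0],1],[[1,-2,15],[0,0,0],1],[[1,-2,18],[0,0,0],1],[[1,-2,18],[0,0,0],1],[[1,-2,18],[0,0,0],1]]'; python3 pl.py 
python3 -m jog '[[[0,0,2],[0,0,0],1],[[0,0,4],[0,0,0],1],[[0,0,4],[0,0,0],1],[[0,0,4],[0,0,0],1]]'; python3 pl.py
```

```text
time_s: 12.67
position: [0.5561, 0.1625, 0.1675]
tcp_rot: [[0.026, 0.863, 0.504], [1.0, -0.022, -0.015], [-0.002, 0.504, -0.864]]
force: [0.7, 0.0, -2.8]
opening: 0.134
u 58.59329912985355 l 1.1195989942570899 h 15.247554702216135 j [  7.8  25.7 114.  -24.9  11.4  32.4] F ulN [-0.8  0.  -2.8] 11.694873090945638
time_s: 13.0
position: [0.5581, 0.1626, 0.1649]
tcp_rot: [[0.026, 0.863, 0.505], [1.0, -0.022, -0.015], [-0.002, 0.505, -0.863]]
force: [-3.2, 0.5, 5.8]
opening: 0.14
u 58.96630709013085 l 1.2643285849846118 h 12.031152065512524 j [  7.8  26.1 114.  -25.7  11.   33.2] F ulN [0.1 0.4 6.6] 12.20021113114774
```

```bash
python3 -m jog '[[[0,0,-0.8],[0,0,0],1],[[0,-3,-0.8],[0,0,0],1],[[0,-6,-0.8],[0,0,0],1],[[0,-6,-0.8],[0,0,0],1],[[0,-6,-0.8],[0,0,0],1]]'; python3 pl.py 
python3 -m jog '[[[0,-1,0],[0,0,0],1],[[0,-2,0],[0,0,0],1],[[0,-2,0],[0,0,0],1],[[0,-2,0],[0,0,0],1]]'; python3 pl.py
```

```text
time_s: 13.42
position: [0.5525, 0.1627, 0.1617]
tcp_rot: [[0.026, 0.863, 0.504], [1.0, -0.022, -0.014], [-0.002, 0.504, -0.864]]
force: [-2.3, 0.9, 3.5]
opening: 0.135
u 52.53578586840361 l 1.2225058974742302 h 12.043493981134063 j [  7.9  26.2 114.8 -28.   10.2  35.6] F ulN [-0.2  0.8  4.2] 11.77442361610305
time_s: 13.75
position: [0.5519, 0.1628, 0.1614]
tcp_rot: [[0.026, 0.862, 0.506], [1.0, -0.022, -0.014], [-0.001, 0.506, -0.862]]
force: [-0.2, -0.6, 5.7]
opening: 0.136
u 51.87039231369124 l 1.2946078848619187 h 12.091745563028596 j [  7.9  26.2 115.  -28.9   9.9  36.6] F ulN [ 2.7 -0.6  5. ] 11.858959559974462
```

Contact with the fence has begun (+2.7 N). I'll open slightly so the rule is free, then press the ridge downhill with the uphill finger so the edge squares itself against the fence.

```bash
python3 -m jog '[[[0,0,0],[0,0,0],0.75],[[0,0,0],[0,0,0],0.75],[[0,0,0],[0,0,0],0.75],[[0,0,0],[0,0,0],0.75]]'; python3 pl.py 
python3 -m jog '[[[0,-1,-1],[0,0,0],0.75],[[0,-2,-1],[0,0,0],0.75],[[0,-3,-1],[0,0,0],0.75],[[0,-3,-1],[0,0,0],0.75],[[0,-3,-1],[0,0,0],0.75]]'; python3 pl.py
```

```text
time_s: 14.08
position: [0.5505, 0.1625, 0.1601]
tcp_rot: [[0.027, 0.864, 0.503], [1.0, -0.022, -0.015], [-0.002, 0.503, -0.864]]
force: [-0.1, -0.3, -0.3]
opening: 0.244
u 49.99575154802635 l 0.9799618333611331 h 11.668809984325492 j [  7.9  26.3 115.1 -28.8  10.   36.6] F ulN [-0.2 -0.3 -0.2] 21.1860086783851
time_s: 14.5
position: [0.5476, 0.1627, 0.1598]
tcp_rot: [[0.026, 0.864, 0.504], [1.0, -0.022, -0.015], [-0.002, 0.504, -0.864]]
force: [0.3, 0.3, 0.7]
opening: 0.25
u 47.32999631051743 l 1.0852353206561491 h 12.86485393118089 j [  8.   26.2 115.5 -30.    9.7  37.8] F ulN [0.6 0.3 0.5] 21.724765278363815
```

```bash
python3 -m jog '[[[0,-1,0],[0,0,0],0.75],[[0,-1.5,0],[0,0,0],0.75],[[0,-1.5,0],[0,0,0],0.75],[[0,-1.5,0],[0,0,0],0.75]]'; python3 pl.py 
python3 -m jog '[[[0,-0.7,0],[0,0,0],0.75],[[0,-1.5,0],[0,0,0],0.75],[[0,-1.5,0],[0,0,0],0.75],[[0,-1.5,0],[0,0,0],0.75]]'; python3 pl.py
```

```text
time_s: 14.83
position: [0.5464, 0.1627, 0.1592]
tcp_rot: [[0.026, 0.863, 0.504], [1.0, -0.022, -0.015], [-0.002, 0.504, -0.864]]
force: [0.6, -0.3, -0.3]
opening: 0.25
u 45.97732686677951 l 1.0911781247854067 h 12.888189352786434 j [  8.   26.2 115.6 -30.8   9.5  38.6] F ulN [ 0.4 -0.3 -0.5] 21.715354575502726
time_s: 15.17
position: [0.5451, 0.1627, 0.1584]
tcp_rot: [[0.026, 0.864, 0.504], [1.0, -0.022, -0.015], [-0.002, 0.504, -0.864]]
force: [-0.6, -0.1, -0.1]
opening: 0.247
u 44.435782058483085 l 1.0684916588897853 h 12.86312223848334 j [  8.   26.3 115.8 -31.5   9.3  39.4] F ulN [-0.6 -0.1  0.2] 21.448612130502223
```

```bash
python3 -m jog '[[[0,-0.7,0],[0,0,0],0.75],[[0,-1.5,0],[0,0,0],0.75],[[0,-1.5,0],[0,0,0],0.75],[[0,-1.5,0],[0,0,0],0.75]]'; python3 pl.py
python3 - <<'E'
from h import *
S=vision.capture('side');T=vision.capture('top')
t=lambda im,b:cv2.resize(im[b[1]:b[3],b[0]:b[2],::-1],(400,400),interpolation=cv2.INTER_CUBIC)
cv2.imwrite('pics/x1.png',np.hstack([t(T,(165,130,265,230)),t(S,(180,100,280,200))]))
m=mask(S,'blue',(200,120,260,190));r=cv2.minAreaRect(blob(m));ys,xs=np.nonzero(m);print('blue side',r,len(xs))
E
```

```text
time_s: 15.5
position: [0.5441, 0.1628, 0.1578]
tcp_rot: [[0.026, 0.863, 0.504], [1.0, -0.022, -0.015], [-0.002, 0.504, -0.863]]
force: [-0.4, 0.3, -0.5]
opening: 0.248
u 43.279161181878465 l 1.1054380979017953 h 12.870570112588982 j [  8.   26.3 116.  -32.4   9.1  40.3] F ulN [-0.6  0.3 -0.2] 21.58506814598246
blue side ((232.4529571533203, 154.28823852539062), (18.867338180541992, 4.75518274307251), 32.47119140625) 83
```

```bash
python3 -m jog '[[[0,-0.7,0],[0,0,0],0.75],[[0,-1.5,0],[0,0,0],0.75],[[0,-1.5,0],[0,0,0],0.75],[[0,-1.5,0],[0,0,0],0.75]]'; python3 pl.py 
python3 -m jog '[[[0,-0.7,0],[0,0,0],0.75],[[0,-1.5,0],[0,0,0],0.75],[[0,-1.5,0],[0,0,0],0.75],[[0,-1.5,0],[0,0,0],0.75]]'; python3 pl.py
```

```text
time_s: 15.93
position: [0.5439, 0.1628, 0.1578]
tcp_rot: [[0.026, 0.862, 0.506], [1.0, -0.022, -0.014], [-0.001, 0.506, -0.862]]
force: [2.8, -2.4, 2.9]
opening: 0.245
u 43.17591314077303 l 1.1429119095766076 h 12.932808708264353 j [  8.1  26.3 116.1 -33.2   8.9  41.2] F ulN [ 3.9 -2.4  1. ] 21.34065949715027
time_s: 16.27
position: [0.5438, 0.1631, 0.1579]
tcp_rot: [[0.026, 0.861, 0.508], [1.0, -0.022, -0.013], [-0.0, 0.509, -0.861]]
force: [5.0, -3.0, 5.3]
opening: 0.253
u 43.09071959317028 l 1.4276425754398254 h 13.0555228581534 j [  8.1  26.3 116.3 -34.2   8.7  42.1] F ulN [ 7.1 -2.9  2. ] 22.047073750614665
```

Firm contact: 7 N with no movement, so the rule sits flush. Centre on the ridge, retract and look.

```bash
python3 -m jog '[[[0,3,0],[0,0,0],0.75],[[0,7,0],[0,0,0],0.72],[[0,7,0],[0,0,0],0.72],[[0,7,0],[0,0,0],0.72]]'; python3 pl.py 
python3 -m jog '[[[0,0,-10],[0,0,0],0.72],[[0,0,-30],[0,0,0],0.72],[[0,0,-60],[0,0,0],0.72],[[0,0,-100],[0,0,0],0.72],[[0,0,-140],[0,0,0],0.72],[[-40,-20,-150],[0,0,0],0.72],[[-80,-40,-150],[0,0,0],0.72],[[-120,-60,-150],[0,0,0],0.72],[[-160,-60,-150],[0,0,0],0.72],[[-200,-60,-150],[0,0,0],0.72],[[-240,-60,-150],[0,0,0],0.72],[[-280,-60,-150],[0,0,0],0.72]]'
python3 -m jog '[[[-40,0,0],[0,0,0],0.72],[[-80,0,0],[0,0,0],0.72],[[-120,0,0],[0,0,0],0.72],[[-150,0,0],[0,0,0],0.72],[[-150,0,0],[0,0,0],0.72],[[-150,0,0],[0,0,0],0.72]]'
python3 - <<'E'
from h import *
S=vision.capture('side');T=vision.capture('top')
cv2.imwrite('pics/T9.png',T[:,:,::-1]);cv2.imwrite('pics/S9.png',S[:,:,::-1])
t=lambda im,b:cv2.resize(im[b[1]:b[3],b[0]:b[2],::-1],(400,400),interpolation=cv2.INTER_CUBIC)
cv2.imwrite('pics/c10.png',np.hstack([t(T,(165,135,265,235)),t(S,(180,120,280,220))]))
E
```

```text
time_s: 16.6
position: [0.5459, 0.1626, 0.1588]
tcp_rot: [[0.026, 0.865, 0.502], [1.0, -0.022, -0.015], [-0.002, 0.502, -0.865]]
force: [-0.3, -0.4, -0.4]
opening: 0.277
u 45.43533455599065 l 0.9745431897845563 h 12.853336265305044 j [  8.   26.2 115.6 -30.3   9.7  38.1] F ulN [-0.4 -0.4 -0.2] 24.07325741988569
time_s: 17.6
position: [0.4169, -0.023, 0.2593]
tcp_rot: [[0.025, 0.867, 0.498], [1.0, -0.021, -0.013], [-0.0, 0.498, -0.867]]
force: [-0.4, -0.3, 0.2]
opening: 0.279
time_s: 18.1
position: [0.4141, -0.1747, 0.2597]
tcp_rot: [[0.03, 0.866, 0.499], [1.0, -0.026, -0.015], [0.0, 0.499, -0.867]]
force: [0.6, 1.1, -0.3]
opening: 0.279
```

View pics/c10.png

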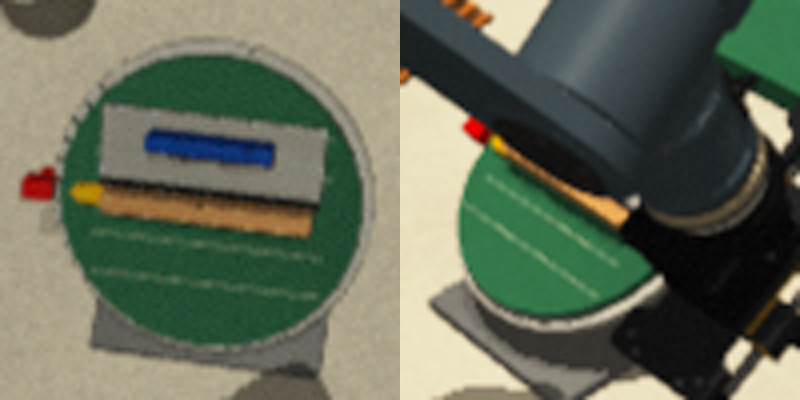

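Top view: the rule is flush against the fence (black stripe along it, crop y≈190–205) and roughly centred. The pointer is at (88,194) and the marker at (40,185). One last numeric check.

Run:
```python
from h import *
T=cv2.imread('pics/T9.png')[:,:,::-1]
ang=lambda X:(round(float(np.degrees(np.arctan2(-(X-C)@U,(X-C)@L))),1),round(float(np.hypot((X-C)@U,(X-C)@L))*1000,1))
o=lambda p,h:onplane('top',p,C+h*N/1000,N)
for c,hs in(('red',(5,10,15)),('yellow',(6,8))):
    ys,xs=np.nonzero(mask(T,c,(165,135,265,235)));p=(xs.mean(),ys.mean());print(c,p,[ang(o(p,h)) for h in hs])
# bed white lines
w=cv2.cvtColor(T,cv2.COLOR_RGB2HSV)
g=cv2.cvtColor(T,cv2.COLOR_RGB2GRAY).astype(np.float32);g=g-cv2.GaussianBlur(g,(0,0),3)
for x0,y0,y1 in((190,192,202),(190,201,212)):
    xs=np.arange(190,244);pk=[]
    for x in xs:
        yc=y0+ (x-190)*.12; r=np.arange(int(yc-1),int(yc+5)); v=np.clip(g[r,x],0,None)
        pk.append((v*r).sum()/(v.sum()+1e-6))
    b=np.polyfit(xs,pk,1);res=np.abs(np.polyval(b,xs)-pk);k=res<1;b=np.polyfit(xs[k],np.array(pk)[k],1)
    v=o((190,np.polyval(b,190)),0)-o((243,np.polyval(b,243)),0);print('line',b,np.degrees(np.arctan2(-v@U,v@L)))
# wood fence and rule ridge
m=mask(T,'wood',(188,175,245,198));f=cv2.minAreaRect(blob(m));q=cv2.minAreaRect(blob(mask(T,'blue',(190,160,245,185))))
for nm,r,h in(('fence',f,22),('ridge',q,30)):
    P=cv2.boxPoints(r);e=sorted([(np.linalg.norm(P[i]-P[i-1]),i) for i in range(4)])
    i=e[0][1];j=e[1][1];a=(P[i]+P[i-1])/2;b=(P[j]+P[j-1])/2
    A,B=sorted([o(a,h),o(b,h)],key=lambda X:-X[1]);v=A-B;M=(A+B)/2-C
    print(nm,'ang',np.degrees(np.arctan2(-v@U,v@L)),'len',np.linalg.norm(v),'mid u,l mm',M@U*1000,M@L*1000)
# base front edge direction
A,B=onz('top',(165+92/4,135+347/4),.0),onz('top',(165+325/4,135+375/4),.0);print('base edge yaw',np.degrees(np.arctan2(-(A-B)[0],(A-B)[1])),A,B)
```

```text
red (np.float64(174.45652173913044), np.float64(181.02173913043478)) [(0.5, 124.9), (-0.2, 123.7), (-1.0, 122.6)]
yellow (np.float64(186.3448275862069), np.float64(182.82758620689654)) [(1.2, 90.0), (0.8, 89.6)]
line [1.21844680e-01 1.69434873e+02] 0.031752627753848524
line [1.21957864e-01 1.79099136e+02] 0.05786656735469746
fence ang -0.18325103596228512 len 0.15231257762368447 mid u,l mm 0.584201709206842 2.827172377321278
ridge ang 0.5801591030626637 len 0.0875107774360377 mid u,l mm 49.516821148595334 2.432469587540783
base edge yaw -1.2821292211123543 [0.41531026 0.25573586 0.        ] [0.41120224 0.07218703 0.        ]
```

```bash
python3 -c "
from rig import bot
print(bot.hand_in())"
```

```text
the job is handed in; nothing more can be done
None
```

I turned the bed about 58° by its fence until the pointer met the red marker and let go. Then I laid the smallest rule (about 88 mm ridge, against 108 mm on the other two) on the uphill side and pressed its plain edge against the fence. I handed in at about 18 s with the gripper empty and well clear of the stand.

**Last checks (top view):**
- **Bed angle:** the bed lines and the fence gave 0.0° and −0.2°. The marker read between −1.0° and 0.5° depending on the height assumed. The yellow blob alone read about 1°, so I trust the alignment to roughly 1°.
- **Rule:** the ridge lies 49.5 mm from the bed axis, where a flush edge would put it at 49. It is within 1 mm of the fence's middle and parallel to it within about 0.8°. The rule took a 7 N push against the fence without moving.
- **Marker:** its pixels did not change between the first and last pictures.

**What was off or unchecked:**
- Joint 4 reached its limit during the fence grasp, so the grip was about 10 mm higher than planned. It held all the same.
- I did not measure the bystanders again at the end. The arm passed well above them and I saw no unexpected contact force.
- In the last side view the arm hid the rule, so the final rule check comes from the top view only.

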